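Blank off the sloping intake of an engine for a leak test

ROBOT

A 6-joint arm with a two-finger parallel gripper is mounted at the origin on the work surface. World frame = base frame: x ahead of the robot, y to its left, z up, the work surface at z = 0. Lengths are in m, angles in rad, forces in N, time in s.
With the tool pointing down it reaches from about 0.375 to 0.975 m from the base axis. Payload 3.8 kg.
Tool frame: the origin (TCP) lies at the very end of the fingers, on their centre line; the grasp point (between the pads) lies bot.grip_point_offset behind it (bot.grip_point_offset is the distance from the TCP to the grasp point, in m); z points along the fingers, y is the line along which they close (so a half turn about z gives the same grasp; the last joint's range is limited). The gripper opens to 85 mm and grips with 20 to 120 N. Pads are 22 mm wide; open, the fingers measure 114 mm over their backs; the gripper's body (76 mm by 85 mm) begins 54 mm behind the grasp point. The pads swing forward as they close: fully open they stand 13 mm farther back than shut.
Start: joints at [1.233, 0.264, 1.604, -0, 1.274, -0.037], TCP at [0.2, 0.645, 0.231] pointing down, gripper open.
Joint ranges: [-2.63, 2.63], [-0.94, 2.18], [0.31, 2.57], [-1.31, 4.45], [0, 2.66], [-2.55, 2.55]. Speed limits (rad/s): [2.57, 2.57, 3.14, 3.14, 3.14, 3.14].

INTERFACE

Orientations are given as a rotation vector (axis times angle).
In Python, from workcell import bot, vision gives the robot as it stands.
- The arm moves only by the tool play_rows, never from a script. Its argument "rows" is a list of rows, each an object of numbers: "dx", "dy", "dz": the shift along the tool's x, y, z as a fraction of full scale; "roll": the turn about the tool's z as a fraction of full scale; "fingers": the closure, from 0 (fully open) to 1 (shut). In form: [{"dx": .., "dy": .., "dz": .., "roll": .., "fingers": ..}, ...]. A call has 1 to 20 rows; each row shifts and turns the commanded pose from where the row before left it, along the tool's axes as they then stand; what a row does not reach is not made up. Full scale, the value 1, is 0.04 m for a shift and 4 degrees for a turn. A row lasts 1/12 s, in which the tool goes at most 41.7 mm and 7.16 degrees, less where a joint would pass 70% of its speed; a pose out of reach is approached as far as the arm can. A call with a number of a shift or a turn outside -1 to 1 is refused whole. A call with a gripper value outside its range is refused whole. The fingers move at their own pace and stop on an object; "grip_force" is the grip in N (left out, the last holds). Time passes only in rows, so rows that do not move let the fingers close. It gives the time, the measured TCP pose, the force and the opening at its end, in the units of the state.
- bot.read_state(): the state, without advancing time (a new reading comes with each control period).
- vision.read_camera(name): name is "scene" or "side" or "wrist"; returns a dict with "pixels" (400x640x3 uint8, red, green, blue), "depth" (400x640 float32, m along the optical axis (not along the pixel's ray), 0 where there is no reading), "fx", "fy", "cx", "cy" (pixels), "R" (3x3) and "t" (3): a world point X has camera coordinates R X + t. Camera axes: x right, y down, z forward; pixel columns grow to the right and rows downward; lengths in m; the calibration is good to about 2 mm. A picture is of the moment at which its call begins.
- bot.finish_job(): hands the job in, once; it reports no verdict.
The state is a dict: "time": time; "q": joint angles; "joint_vel": joint speeds; "joint_torque": joint torques, N m; "tool_pos": TCP position; "tcp_rot": TCP orientation; "wrist_force": force on the tool from outside, world axes, zero at the start; "torque": the same for the moment, N m; "width": opening from 0.0 (shut) to 1.0 (fully open).
Only numpy, scipy, OpenCV 4.12 (cv2) and the standard library are available. Lean on these libraries where they do the work, as an engineer would, in place of code of your own. Each camera call takes 0.05 s, during which the arm holds its last target. There are 200 camera calls.

TASK

I am about to pressure-test this little two-stroke engine, so its open intake port must be blanked off by hand. From the three rubber-faced blanking pads lying about the bench, pick up by its knob the one that covers the rectangular port with rubber to spare all round, tilt it to the slope of the intake face and hold it flat and central over the port, long side along the port's long side, pressed on with a steady push of about 10 newtons. Finish while still gripping and pressing it there; do not let go, do not push the engine round in its stand, and leave the other pads, parts and tools where they lie.

Things in the scene. Friction and masses are not known exactly. Their poses are not given: they have to be found in the camera images.
- intake (a point): Flat sloping aluminium face, 70 x 86 mm, of the engine's intake housing, with a dark port of 28 x 44 mm in its middle; 210 to 235 mm above the bench, 18 to 42 degrees from level. Nothing stands proud of it. Origin: centre of the face and port. z points squarely out of the face; x up the slope to the finned cylinder (short sides); y is level, along the long sides of face and port.
- stand: Blue fixed stand, 240 x 240 mm, holding the engine by two side trunnions, axis 115 mm up; engine and gauge reach 370 mm. The engine is clamped at a different tilt each time; only a hard sideways shove turns it. Origin: centre of its underside; the intake faces its -x side. The finned cylinder starts over 85 mm up the slope from the face's centre, leaning away: the space over the face is free.
- wide_pad_knob (a point): Knob centre of the wide blanking pad: plate 48 x 64 mm (own x, y), 4 mm black rubber under 7 mm aluminium, round black knob of 30 mm diameter on a 14 mm stem over its centre; 0.13 to 0.21 kg. Lies rubber down. Knob spans 25 to 51 mm above the underside, this point 38 mm. z points from rubber to knob, y along the 64 mm side. It covers the 28 x 44 mm port with 10 mm to spare all round.
- wide_pad_face (a point): Centre of the rubber underside of the wide pad, 38 mm below its knob centre along its own z; same axes.
- round_pad_knob (a point): Knob centre of the round blanking pad, 38 mm above its underside: a disc of 38 mm diameter, too small to cover the port; same rubber, plate and knob as the wide pad.
- slot_pad_knob (a point): Knob centre of the slot blanking pad, 38 mm above its underside: a narrow plate 22 x 80 mm (own x, y), too narrow to cover the port; same rubber, plate and knob as the wide pad.
- piston: Bystander: loose aluminium piston standing among the pads, 54 mm diameter, 44 mm high; origin at the centre of its underside.
- hub: Bystander: loose steel flange hub, disc of 90 mm diameter with a stub, 56 mm high; origin at the centre of its underside.
- hammer: Bystander: loose hammer lying flat at the back of the bench.
- screwdriver: Bystander: loose screwdriver lying flat to the right of the pads.
- wrench: Bystander: loose wrench lying flat, right of the pads.
Things that resemble listed ones, but are neither listed nor needed, are in the scene too. What is shaped like the part that bears wide_pad_knob but pink is not meant.

How it is judged:
On the way:
1. the wide pad is picked up clear of the bench by the gripper (height (world z) of wide_pad_face above 0.05 m and contact force between the fingers and wide_pad above 2 N), for 0.2 s.
At the end, for the whole second after the job is handed in: Wide pad still gripped and pressed on the intake face with 4 to 30 N: flush within 0.045 rad and 2.5 mm, central within 6 mm along either side, long sides in line within 0.14 rad, at rest; intake shifted by less than 6 mm (x of wide_pad_face in the frame of intake between -0.006 and 0.006 m and y of wide_pad_face in the frame of intake between -0.006 and 0.006 m and z of wide_pad_face in the frame of intake between -0.003 and 0.0025 m and angle between the z axis of wide_pad_face and the z axis of intake, either way round below 0.045 rad and angle between the y axis of wide_pad_face and the y axis of intake, either way round below 0.14 rad and contact force between wide_pad and engine between 4 and 30 N and contact force between the fingers and wide_pad above 4 N and linear speed of wide_pad below 0.01 m/s and distance of intake from where it was at the start of the episode below 0.006 m); the arm keeps its last pose, push and grip.
It fails at once if another pad is moved by more than 30 mm (distance of any of round_pad_knob, slot_pad_knob from where it was at the start of the episode above 0.03 m).
It fails at once if a part or tool on the bench is moved by more than 30 mm (distance of any of piston, hub, hammer, screwdriver, wrench from where it was at the start of the episode above 0.03 m).
It also fails if it takes over 48 s, if anything falls off the work surface, if the arm or the gripper's body presses on something with over 40 N, if the wrist force passes 120 N, or if a joint passes its speed limit or range.

## Working session

There is one attempt and no reset: what is moved stays moved. The work goes in short steps, Python scripts to look and compute and a tool call to move; the robot and the scene stay as the last step left them, time stands still between calls to the robot, and variables do not carry over. Pictures are saved under pics/ and viewed, on a budget of 10 in all, crops included, one or two more only if the job needs it, and the job is handed in when it is done.

Besides the shell and the picture viewer there is one more tool, called after "Request:" as name(argument=value, ...), one argument or row to a line, values as JSON. play_rows: Moves the arm, as the interface text tells. Its arguments: {"type":"object","properties":{"rows":{"type":"array","items":{"type":"object","properties":{"dx":{"type":"number","minimum":-1,"maximum":1},"dy":{"type":"number","minimum":-1,"maximum":1},"dz":{"type":"number","minimum":-1,"maximum":1},"roll":{"type":"number","minimum":-1,"maximum":1},"fingers":{"type":"number"}}}},"grip_force":{"type":"number"}},"required":["rows"]}

```bash
ls; mkdir -p pics; cat > h.py <<'E'
import numpy as np, cv2
from workcell import bot, vision
def cam(n):
    c=vision.read_camera(n); c['R']=np.array(c['R']); c['t']=np.array(c['t']); return c
def cloud(c):
    v,u=np.mgrid[:400,:640]; d=c['depth']
    P=np.stack([(u-c['cx'])/c['fx']*d,(v-c['cy'])/c['fy']*d,d],-1)
    W=(P-c['t'])@c['R']; W[d<=0]=np.nan; return W
def proj(c,X):
    p=c['R']@np.array(X)+c['t']; return c['fx']*p[0]/p[2]+c['cx'],c['fy']*p[1]/p[2]+c['cy']
def ray(c,u,v,z):
    d=c['R'].T@np.array([(u-c['cx'])/c['fx'],(v-c['cy'])/c['fy'],1]); o=-c['R'].T@c['t']; return o+d*(z-o[2])/d[2]
def save(n,im): cv2.imwrite('pics/'+n,im[:,:,::-1])
E
python3 - <<'E'
from h import *
print(bot.read_state(), bot.grip_point_offset,[x for x in dir(bot) if x[0]!='_'])
ims=[]
for n in ['scene','side','wrist']:
    c=cam(n); np.save('pics/'+n+'.npy',c,allow_pickle=True); print(n,c['fx'],-c['R'].T@c['t'],c['R'][2],(c['depth']>0).mean()); ims.append(c['pixels'])
save('a.png',np.vstack([np.hstack([cv2.resize(ims[0],(640,400))])]))
save('b.png',ims[1])
E
```

```text
pics
{'time': 0.0, 'q': array([ 1.23310526e+00,  2.64781033e-01,  1.60540079e+00, -3.64673446e-05,
        1.27370501e+00, -3.69333054e-02]), 'joint_vel': array([-0.00144476, -0.00111619, -0.00092527, -0.00066889, -0.00022251,
        0.00021418]), 'joint_torque': array([ 9.86557534e-04, -5.15144920e+01, -3.67298448e+01,  7.45568923e-05,
        1.36513149e-02,  5.07469224e-06]), 'tool_pos': array([0.19975172, 0.6439842 , 0.22992878]), 'tcp_rot': array([-0.47057481, -3.10574986,  0.0035504 ]), 'wrist_force': array([-0.07812886, -0.80270843, -0.34521866]), 'torque': array([-0.0124264 , -0.00209523,  0.00732749]), 'width': 1.0015811020153187} 0.0187 ['MotionError', 'finish_job', 'grip_point_offset', 'read_state']
scene 483.6659253687968 [ 1.33529357 -0.08318112  1.03609797] [-0.65489405 -0.05146149 -0.75396651] 0.99611328125
side 473.0424393351146 [ 0.06083104 -0.70155223  0.87393786] [ 0.49826158  0.52243069 -0.69195489] 0.9960234375
wrist 338.62900162566183 [0.12446123 0.66765519 0.37326965] [ 0.29607584 -0.09380142 -0.95054741] 0.99594921875
```

View pics/a.png

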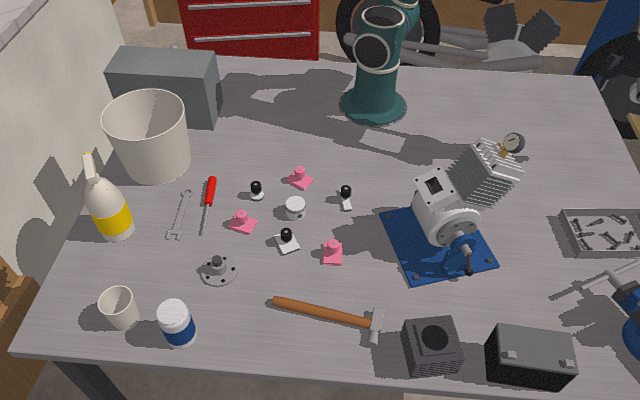

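View pics/b.png

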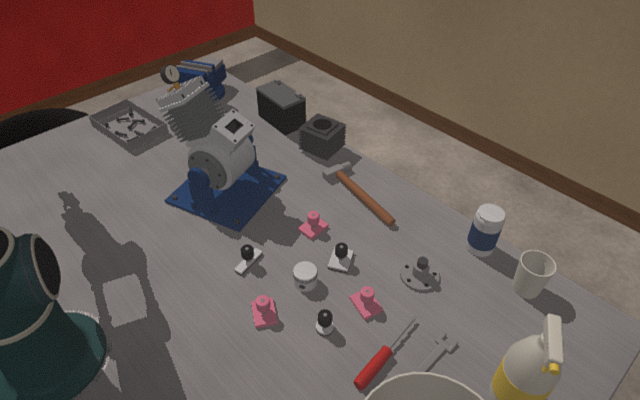

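```bash
python3 - <<'E'
from h import *
S={n:np.load('pics/'+n+'.npy',allow_pickle=True).item() for n in ['scene','side','wrist']}
# pads: seed pixels
for n,seeds in {'scene':{'round':(256,188),'slot':(345,192),'wide':(287,238)},'side':{'round':(325,320),'slot':(248,255),'wide':(341,255)}}.items():
    c=S[n]; W=cloud(c); pix=c['pixels'].astype(int)
    for k,(u,v) in seeds.items():
        p0=W[v,u]; near=np.linalg.norm(W[...,:2]-p0[:2],axis=-1)<.06
        dark=near&(pix.max(-1)<70)&(W[...,2]>.027)&(W[...,2]<.06)&(np.linalg.norm(W[...,:2]-p0[:2],axis=-1)<.025)
        K=W[dark]; A=np.c_[2*K,np.ones(len(K))]; s=np.linalg.lstsq(A,(K**2).sum(1),rcond=None)[0]
        pl=near&(W[...,2]>.007)&(W[...,2]<.016)&(pix.min(-1)>110)&(pix.max(-1)-pix.min(-1)<30)
        P=W[pl][:,:2].astype(np.float32); r=cv2.minAreaRect(P*1000)
        print(n,k,'knob sph',s[:3].round(4),np.sqrt(max(0,s[3]+s[:3]@s[:3])).round(4),'top z',np.nanmax(K[:,2]).round(4),'rect',np.round(r[0],1),np.round(r[1],1),round(r[2],1),'z',np.median(W[pl][:,2]).round(4))
# intake face
for n,(u,v) in {'scene':(433,186),'side':(235,125)}.items():
    c=S[n]; W=cloud(c); pix=c['pixels'].astype(int); p0=W[v,u]; print(n,'seed',p0)
    d=np.linalg.norm(W-p0,axis=-1); m=(d<.07)&(pix.min(-1)>120)
    P=W[m]; rng=np.random.default_rng(0); best=None
    for _ in range(500):
        a=P[rng.choice(len(P),3,False)]; nn=np.cross(a[1]-a[0],a[2]-a[0]); nn/=np.linalg.norm(nn)+1e-12
        if abs(nn[2])<.6: continue
        i=np.abs((P-a[0])@nn)<.002
        if best is None or i.sum()>best.sum(): best=i
    Q=P[best]; q=Q.mean(0); nn=np.linalg.svd(Q-q)[2][2]; nn*=np.sign(nn[2])
    ey=np.cross([0,0,1],nn); ey/=np.linalg.norm(ey); ex=np.cross(ey,nn)
    ex*=np.sign(ex[2]); ey=np.cross(nn,ex)
    ok=(np.abs((W-q)@nn)<.003)&(d<.08)
    cs=cv2.findContours(ok.astype(np.uint8),0,1)[0]
    L=np.c_[(W[ok]-q)@ex,(W[ok]-q)@ey]; r=cv2.minAreaRect((L*1000).astype(np.float32))
    print(' normal',nn,'tilt',np.degrees(np.arccos(nn[2])),'yaw n',np.degrees(np.arctan2(nn[1],nn[0])),'face rect',r,'ctr',q+ex*r[0][0]/1e3+ey*r[0][1]/1e3)
    # dark port by rays on the plane
    v_,u_=np.mgrid[:400,:640]; D=np.stack([(u_-c['cx'])/c['fx'],(v_-c['cy'])/c['fy'],np.ones((400,640))],-1)@c['R']; o=-c['R'].T@c['t']
    X=o+D*(((q-o)@nn)/(D@nn))[...,None]
    ctr=q+ex*r[0][0]/1e3+ey*r[0][1]/1e3
    pm=(pix.max(-1)<75)&(np.abs((X-ctr)@ex)<.025)&(np.abs((X-ctr)@ey)<.032)
    L=np.c_[(X[pm]-q)@ex,(X[pm]-q)@ey]; r=cv2.minAreaRect((L*1000).astype(np.float32))
    print(' port',r,pm.sum(),'ctr',q+ex*r[0][0]/1e3+ey*r[0][1]/1e3)
a=cv2.resize(S['scene']['pixels'][165:275,230:390],(800,550),interpolation=cv2.INTER_CUBIC); save('c.png',a)
E
```

```text
scene round knob sph [ 0.4486 -0.322   0.041 ] 0.0148 top z 0.0547 rect [ 453.8 -318.6] [27.2 36.3] 20.4 z 0.0115
scene slot knob sph [ 0.4417 -0.0726  0.0414] 0.0143 top z 0.058 rect [441.9 -71.3] [79.3 22.8] 13.4 z 0.0112
scene wide knob sph [ 0.6038 -0.2171  0.0412] 0.0144 top z 0.0546 rect [ 609.6 -228.3] [64.1 75. ] 28.8 z 0.0114
side round knob sph [ 0.4459 -0.3237  0.041 ] 0.0147 top z 0.0555 rect [ 429.6 -345.2] [78.3 36.2] 51.9 z 0.0112
side slot knob sph [ 0.4383 -0.0748  0.041 ] 0.0147 top z 0.0549 rect [439.5 -73.7] [81.3 21.8] 13.3 z 0.012
side wide knob sph [ 0.601  -0.2193  0.0412] 0.0145 top z 0.0542 rect [ 601.3 -218.2] [68.  47.8] 29.9 z 0.0118
scene seed [0.55020111 0.12923112 0.20164703]
 normal [ 0.13757378 -0.40819181  0.90247045] tilt 25.515279383109668 yaw n -71.37452729984258 face rect ((-0.7581520080566406, 0.4732093811035156), (69.95873260498047, 89.8206787109375), 0.5568863153457642) ctr [0.57314561 0.12454545 0.22757348]
 port ((-1.0781030654907227, 2.4977073669433594), (25.8928165435791, 41.15464401245117), 0.7981244325637817) 167 ctr [0.57131936 0.12362524 0.22743566]
side seed [0.58807551 0.14185725 0.21342081]
 normal [ 0.14521176 -0.39914785  0.90531461] tilt 25.13431150647467 yaw n -70.0083887622955 face rect ((0.040950775146484375, 0.1721954345703125), (90.75675964355469, 70.3295669555664), 89.24079132080078) ctr [0.57235527 0.12305649 0.2287812 ]
 port ((-0.07383346557617188, 0.7132587432861328), (39.93906021118164, 25.75847625732422), 88.94576263427734) 137 ctr [0.57188234 0.12277386 0.22873244]
```

View pics/c.png

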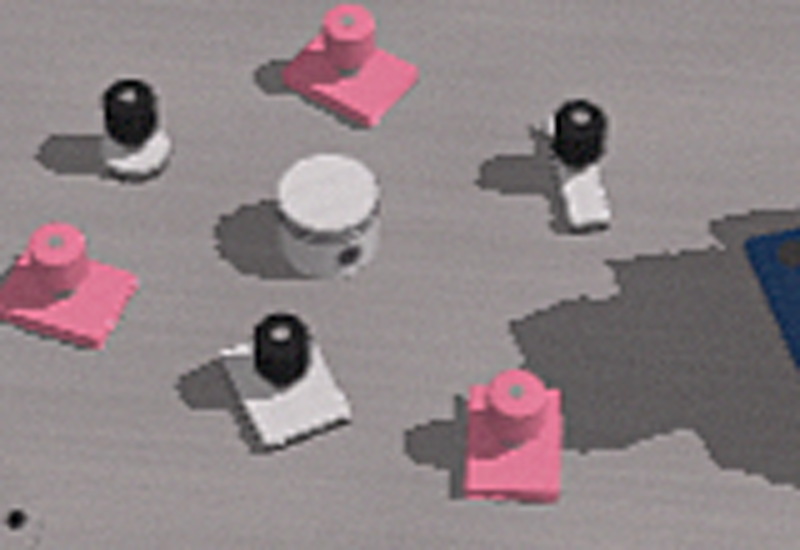

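The crop shows three black-knobbed pads, given here in scene pixels. The one at (286,235) has a rectangular plate of about 64x48 mm and is the wide pad. The one at (256,188) is the round disc, and the one at (346,192) is the narrow slot plate. The three pink ones are decoys. Face tilt is about 25.3°. Next I check for obstacles and work out the approach.

```bash
python3 - <<'E'
from h import *
S={n:np.load('pics/'+n+'.npy',allow_pickle=True).item() for n in ['scene','side']}
W=np.vstack([cloud(S[n]).reshape(-1,3) for n in S]); W=W[~np.isnan(W[:,0])]
k=np.array([.602,-.2185]); y=np.array([np.cos(np.radians(30)),.5]); x=np.array([-.5,y[0]])
L=np.c_[(W[:,:2]-k)@x,(W[:,:2]-k)@y,W[:,2]]
m=(np.abs(L[:,0])<.12)&(np.abs(L[:,1])<.12)&(L[:,2]>.015)&(np.hypot(L[:,0],L[:,1])>.03)
b=np.unique(np.c_[(L[m][:,:2]//.015)*15, (L[m][:,2]//.02)*20].astype(int),axis=0,return_counts=True)
print([tuple(map(int,r)) for r,c in zip(*b) if c>3])
a=np.array([.2,.644]);d=np.array([.602,-.2185])-a;l=np.linalg.norm(d);d/=l
s=(W[:,:2]-a)@d; p=(W[:,:2]-a)@np.array([-d[1],d[0]])
for i in range(10):
    q=(s>i*l/10)&(s<(i+1)*l/10)&(np.abs(p)<.11)&(W[:,2]<.45); print(i,W[q][:,2].max().round(3) if q.any() else None)
E
```

```text
[(-105, -120, 20), (-105, -120, 40), (-105, -105, 0), (-105, -105, 20), (-105, -105, 40), (-90, -120, 0), (-90, -120, 20), (-90, -120, 40), (-90, -105, 20), (-90, -105, 40), (-90, -90, 20), (-90, -90, 40), (-90, -75, 0), (-75, -120, 20), (-75, -120, 40), (-75, -105, 20), (-75, -105, 40), (30, -105, 0), (30, -105, 20), (30, -105, 40), (30, -90, 0), (30, -90, 20), (30, -90, 40), (30, -75, 20), (30, -75, 40), (45, -120, 0), (45, -120, 20), (45, -120, 40), (45, -105, 20), (45, -105, 40), (45, -90, 40), (45, -75, 20), (45, -75, 40), (45, -60, 0), (45, -60, 20), (45, -60, 40), (60, -120, 0), (60, -120, 20), (60, -120, 40), (60, -105, 40), (60, -90, 40), (60, -75, 40), (60, -60, 0), (60, -60, 20), (60, -60, 40), (75, -120, 20), (75, -105, 20), (75, -105, 40), (75, -90, 40), (75, -75, 20), (75, -75, 40), (75, 60, 20), (75, 60, 40), (75, 75, 0), (75, 75, 20), (75, 75, 40), (75, 90, 20), (75, 90, 40), (90, 60, 20), (90, 60, 40), (90, 75, 0), (90, 75, 40), (90, 90, 20), (90, 90, 40), (105, 75, 40)]
0 0.426
1 0.008
2 0.007
3 0.007
4 0.301
5 0.313
6 0.245
7 0.058
8 0.055
9 0.055
```

Request:
play_rows(
  rows=[
    {"dz": -1, "roll": 1, "fingers": 0},
    {"dz": -1, "roll": 1},
    {"dz": -1, "roll": 1},
    {"dz": -1, "roll": 1},
    {"dz": -1, "roll": 1},
    {"roll": 1},
    {"roll": 1},
    {"roll": 1},
    {"roll": 1},
    {"roll": 1},
    {"roll": 0.7},
  ],
)

```text
validation failed for argument at $.ro...
```

Request:
play_rows(
  rows=[
    {"dx": 0, "dy": 0, "dz": -1, "roll": 1, "fingers": 0},
    {"dx": 0, "dy": 0, "dz": -1, "roll": 1, "fingers": 0},
    {"dx": 0, "dy": 0, "dz": -1, "roll": 1, "fingers": 0},
    {"dx": 0, "dy": 0, "dz": -1, "roll": 1, "fingers": 0},
    {"dx": 0, "dy": 0, "dz": -1, "roll": 1, "fingers": 0},
    {"dx": 0, "dy": 0, "dz": 0, "roll": 1, "fingers": 0},
    {"dx": 0, "dy": 0, "dz": 0, "roll": 1, "fingers": 0},
    {"dx": 0, "dy": 0, "dz": 0, "roll": 1, "fingers": 0},
    {"dx": 0, "dy": 0, "dz": 0, "roll": 1, "fingers": 0},
    {"dx": 0, "dy": 0, "dz": 0, "roll": 1, "fingers": 0},
    {"dx": 0, "dy": 0, "dz": 0, "roll": 0.7, "fingers": 0},
  ],
  grip_force=25,
)

```text
time: 1.07
tool_pos: [0.1999, 0.6446, 0.4307]
tcp_rot: [1.576, 2.717, -0.001]
wrist_force: [0.2, 0.5, -0.5]
width: 1.0
```

Request:
play_rows(
  rows=[
    {"dx": -0.5, "dy": -0.04, "dz": 0, "roll": 0, "fingers": 0},
    {"dx": -0.95, "dy": -0.08, "dz": 0, "roll": 0, "fingers": 0},
    {"dx": -0.95, "dy": -0.08, "dz": 0, "roll": 0, "fingers": 0},
    {"dx": -0.95, "dy": -0.08, "dz": 0, "roll": 0, "fingers": 0},
    {"dx": -0.95, "dy": -0.08, "dz": 0, "roll": 0, "fingers": 0},
    {"dx": -0.95, "dy": -0.08, "dz": 0, "roll": 0, "fingers": 0},
    {"dx": -0.95, "dy": -0.08, "dz": 0, "roll": 0, "fingers": 0},
    {"dx": -0.95, "dy": -0.08, "dz": 0, "roll": 0, "fingers": 0},
    {"dx": -0.95, "dy": -0.08, "dz": 0, "roll": 0, "fingers": 0},
    {"dx": -0.95, "dy": -0.08, "dz": 0, "roll": 0, "fingers": 0},
    {"dx": -0.95, "dy": -0.08, "dz": 0, "roll": 0, "fingers": 0},
    {"dx": -0.95, "dy": -0.08, "dz": 0, "roll": 0, "fingers": 0},
    {"dx": -0.95, "dy": -0.08, "dz": 0, "roll": 0, "fingers": 0},
    {"dx": -0.95, "dy": -0.08, "dz": 0, "roll": 0, "fingers": 0},
    {"dx": -0.95, "dy": -0.08, "dz": 0, "roll": 0, "fingers": 0},
    {"dx": -0.95, "dy": -0.08, "dz": 0, "roll": 0, "fingers": 0},
    {"dx": -0.95, "dy": -0.08, "dz": 0, "roll": 0, "fingers": 0},
    {"dx": -0.95, "dy": -0.08, "dz": 0, "roll": 0, "fingers": 0},
    {"dx": -0.95, "dy": -0.08, "dz": 0, "roll": 0, "fingers": 0},
    {"dx": -0.5, "dy": -0.04, "dz": 0, "roll": 0, "fingers": 0},
  ],
)

```text
time: 2.73
tool_pos: [0.5098, -0.0166, 0.4306]
tcp_rot: [1.575, 2.718, -0.003]
wrist_force: [-0.7, 0.6, 0.0]
width: 1.0
```

Request:
play_rows(
  rows=[
    {"dx": -0.79, "dy": -0.07, "dz": 0.5, "roll": 0, "fingers": 0},
    {"dx": -0.79, "dy": -0.07, "dz": 0.8, "roll": 0, "fingers": 0},
    {"dx": -0.79, "dy": -0.07, "dz": 0.8, "roll": 0, "fingers": 0},
    {"dx": -0.79, "dy": -0.07, "dz": 0.9, "roll": 0, "fingers": 0},
    {"dx": -0.79, "dy": -0.07, "dz": 0.9, "roll": 0, "fingers": 0},
    {"dx": -0.79, "dy": -0.07, "dz": 0.9, "roll": 0, "fingers": 0},
    {"dx": -0.79, "dy": -0.07, "dz": 0.9, "roll": 0, "fingers": 0},
    {"dx": 0, "dy": 0, "dz": 0.9, "roll": 0, "fingers": 0},
    {"dx": 0, "dy": 0, "dz": 0.4, "roll": 0, "fingers": 0},
    {"dx": 0, "dy": 0, "dz": 0, "roll": 0, "fingers": 0},
  ],
)

```text
time: 3.57
tool_pos: [0.5893, -0.194, 0.1681]
tcp_rot: [-1.567, -2.709, 0.003]
wrist_force: [0.4, 0.3, 0.0]
width: 1.0
```

```bash
cat > wr.py <<'E'
from h import *
import sys
from scipy.spatial.transform import Rotation as Ro
c=cam('wrist'); s=bot.read_state(); print(s['tool_pos'].round(4),s['tcp_rot'].round(3),s['wrist_force'].round(2),round(s['width'],3),round(s['time'],2))
save(sys.argv[1],c['pixels']); np.save('pics/w.npy',c,allow_pickle=True)
W=cloud(c); pix=c['pixels'].astype(int)
T=s['tool_pos']; m=(np.linalg.norm(W[...,:2]-T[:2],axis=-1)<.05)
dark=m&(pix.max(-1)<70)&(W[...,2]>.03)&(W[...,2]<.055); K=W[dark]
print('knob',dark.sum(),np.nanmean(K[:,:2],0) if len(K) else '', cv2.minEnclosingCircle((K[:,:2]*1000).astype(np.float32)) if len(K) else '', 'top',np.nanpercentile(K[:,2],95) if len(K) else '')
pl=m&(W[...,2]>.007)&(W[...,2]<.016)&(pix.min(-1)>100); P=W[pl]
if len(P): print('plate',cv2.minAreaRect((P[:,:2]*1000).astype(np.float32)),np.median(P[:,2]))
E
python3 wr.py d.png
```

```text
[ 0.5911 -0.1943  0.1715] [-1.569e+00 -2.714e+00  2.000e-03] [0.46 0.17 1.86] 1.001 3.62
knob 964 [ 0.60127916 -0.21496893] ((602.3491821289062, -217.5051727294922), 14.72143840789795) top 0.05252644882568419
plate ((601.9310302734375, -216.62005615234375), (64.0992431640625, 45.517879486083984), 29.994565963745117) 0.011512010767741937
```

View pics/d.png

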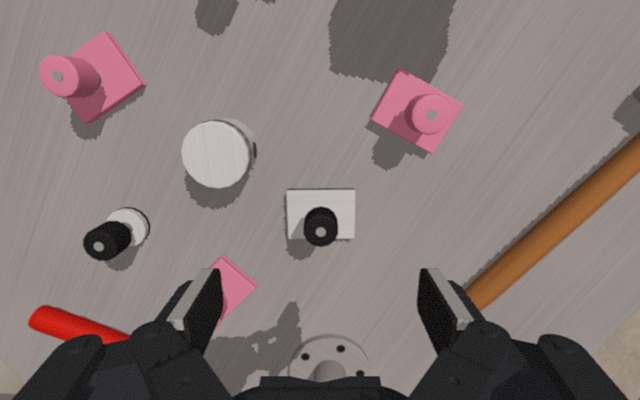

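Wrist view: the white plate with black knob is at (320,213), square to the fingers, which are at (200,300) and (440,300). The knob is at (0.6023, -0.2173). I move over it and descend.

Request:
play_rows(
  rows=[
    {"dx": -0.32, "dy": -0.02, "dz": 0, "roll": 0, "fingers": 0},
    {"dx": -0.32, "dy": -0.02, "dz": 0, "roll": 0, "fingers": 0},
    {"dx": 0, "dy": 0, "dz": 0.4, "roll": 0, "fingers": 0},
    {"dx": 0, "dy": 0, "dz": 0.6, "roll": 0, "fingers": 0},
    {"dx": 0, "dy": 0, "dz": 0.6, "roll": 0, "fingers": 0},
    {"dx": 0, "dy": 0, "dz": 0.5, "roll": 0, "fingers": 0},
    {"dx": 0, "dy": 0, "dz": 0, "roll": 0, "fingers": 0},
    {"dx": 0, "dy": 0, "dz": 0, "roll": 0, "fingers": 0},
  ],
)

```text
time: 4.28
tool_pos: [0.6056, -0.2186, 0.092]
tcp_rot: [1.571, 2.719, -0.0]
wrist_force: [0.8, -0.1, 0.6]
width: 0.998
```

Request:
play_rows(
  rows=[
    {"dx": 0.07, "dy": -0.055, "dz": 0.3, "roll": 0, "fingers": 0},
    {"dx": 0, "dy": 0, "dz": 0.4, "roll": 0, "fingers": 0},
    {"dx": 0, "dy": 0, "dz": 0.4, "roll": 0, "fingers": 0},
    {"dx": 0, "dy": 0, "dz": 0.4, "roll": 0, "fingers": 0},
    {"dx": 0, "dy": 0, "dz": 0.35, "roll": 0, "fingers": 0},
    {"dx": 0, "dy": 0, "dz": 0, "roll": 0, "fingers": 0},
    {"dx": 0, "dy": 0, "dz": 0, "roll": 0, "fingers": 0},
  ],
)

```text
time: 4.87
tool_pos: [0.6015, -0.2165, 0.0171]
tcp_rot: [-1.571, -2.72, 0.0]
wrist_force: [-0.5, -0.3, -0.5]
width: 1.002
```

Request:
play_rows(
  rows=[
    {"dx": 0.0, "dy": 0.0, "dz": 0, "roll": 0, "fingers": 0.5},
    {"dx": 0, "dy": 0, "dz": 0, "roll": 0, "fingers": 1},
    {"dx": 0, "dy": 0, "dz": 0, "roll": 0, "fingers": 1},
    {"dx": 0, "dy": 0, "dz": 0, "roll": 0, "fingers": 1},
    {"dx": 0, "dy": 0, "dz": 0, "roll": 0, "fingers": 1},
    {"dx": 0, "dy": 0, "dz": 0, "roll": 0, "fingers": 1},
    {"dx": 0, "dy": 0, "dz": 0, "roll": 0, "fingers": 1},
    {"dx": 0, "dy": 0, "dz": 0, "roll": 0, "fingers": 1},
    {"dx": 0, "dy": 0, "dz": 0, "roll": 0, "fingers": 1},
    {"dx": 0, "dy": 0, "dz": 0, "roll": 0, "fingers": 1},
  ],
  grip_force=25,
)

```text
time: 5.7
tool_pos: [0.6021, -0.2167, 0.018]
tcp_rot: [1.571, 2.719, 0.0]
wrist_force: [-0.5, 0.8, 6.4]
width: 0.346
```

Request:
play_rows(
  rows=[
    {"dx": -0.045, "dy": 0, "dz": -0.025, "roll": 0, "fingers": 1},
    {"dx": -0.045, "dy": 0, "dz": -0.02, "roll": 0, "fingers": 1},
    {"dx": -0.045, "dy": 0, "dz": -0.02, "roll": 0, "fingers": 1},
    {"dx": -0.045, "dy": 0, "dz": -0.02, "roll": 0, "fingers": 1},
    {"dx": 0, "dy": 0, "dz": 0, "roll": 0, "fingers": 1},
    {"dx": 0, "dy": 0, "dz": 0, "roll": 0, "fingers": 1},
  ],
)

```text
time: 6.2
tool_pos: [0.605, -0.2228, 0.0201]
tcp_rot: [-1.572, -2.72, 0.0]
wrist_force: [0.2, 0.2, -0.3]
width: 0.342
```

```bash
cat > tilt.py <<'E'
from h import *
import sys
c=cam('wrist'); s=bot.read_state(); T=s['tool_pos']; print(T.round(4),s['tcp_rot'].round(3),s['wrist_force'].round(2),s['torque'].round(2),round(s['width'],3),round(s['time'],2))
W=cloud(c); pix=c['pixels'].astype(int)
from scipy.spatial.transform import Rotation as Ro
R=Ro.from_rotvec(s['tcp_rot']).as_matrix(); L=(W-T)@R
# plate top: bright points in tool frame, below finger ends
m=(np.abs(L[...,0])<.045)&(np.abs(L[...,1])<.04)&(L[...,2]>-.012)&(L[...,2]<.035)&(pix.min(-1)>110)
P=L[m]; print('n',m.sum())
for _ in range(5):
    q=np.median(P,0); A=np.c_[P[:,:2],np.ones(len(P))]; k=np.linalg.lstsq(A,P[:,2],rcond=None)[0]; r=P[:,2]-A@k; P=P[np.abs(r)<max(.0015,np.std(r)*1.5)]
nn=np.array([k[0],k[1],-1]); print('n',len(P),'tilt x(deg) %.2f tilt y %.2f'%(np.degrees(np.arctan(k[0])),np.degrees(np.arctan(k[1]))),'z0 %.4f'%k[2],'ext',P.min(0).round(4),P.max(0).round(4),'res',np.std(P[:,2]-np.c_[P[:,:2],np.ones(len(P))]@k).round(5))
if len(sys.argv)>1: save(sys.argv[1],c['pixels'])
E
python3 tilt.py e.png
```

```text
[ 0.6049 -0.2227  0.0202] [-1.572 -2.72   0.   ] [ 0.12 -0.32 -1.1 ] [-0.01  0.01  0.04] 0.34 6.25
n 14445
n 7094 tilt x(deg) 22.75 tilt y 0.04 z0 0.0034 ext [-0.0024 -0.04    0.0042] [0.045  0.04   0.0217] res 0.00161
```

View pics/e.png

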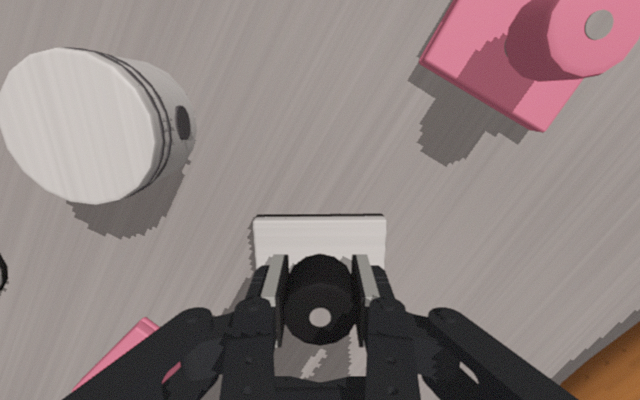

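```bash
sed -i 's/pix.min(-1)>110/pix.min(-1)>int(sys.argv[2])/; s/if len(sys.argv)>1: save/if sys.argv[1]!="-": save/' tilt.py; sed -i '/^P=L\[m\]/i m=cv2.erode(m.astype(np.uint8),np.ones((3,3)))>0' tilt.py; python3 tilt.py - 165; python3 tilt.py - 185
```

```text
[ 0.6049 -0.2227  0.0202] [-1.571 -2.72   0.   ] [-0.55  0.43 -1.56] [0.02 0.03 0.04] 0.345 6.3
n 4553
n 4470 tilt x(deg) 0.30 tilt y 0.06 z0 0.0064 ext [-0.0012 -0.0304  0.005 ] [0.0231 0.0317 0.008 ] res 0.00056
[ 0.6049 -0.2226  0.0202] [-1.571 -2.72   0.   ] [ 0.64 -0.39 -1.31] [0.02 0.01 0.02] 0.345 6.35
n 3443
n 3410 tilt x(deg) -0.07 tilt y 0.04 z0 0.0064 ext [-0.0015 -0.0299  0.005 ] [0.0223 0.0314 0.0079] res 0.00057
```

The pad just lifted with the grip and did not tip on the bench. I'll tilt it on the face itself: touch with the upslope edge, then swing the knob down-slope about that edge. First I lift, yaw and carry.

Request:
play_rows(
  rows=[
    {"dx": 0, "dy": 0, "dz": -0.4, "roll": 0, "fingers": 1},
    {"dx": 0, "dy": 0, "dz": -0.8, "roll": 0, "fingers": 1},
    {"dx": 0, "dy": 0, "dz": -0.9, "roll": 0.5, "fingers": 1},
    {"dx": 0, "dy": 0, "dz": -0.9, "roll": 0.67, "fingers": 1},
    {"dx": 0, "dy": 0, "dz": -1, "roll": 0.5, "fingers": 1},
    {"dx": 0, "dy": 0, "dz": -1, "roll": 0.5, "fingers": 1},
    {"dx": 0, "dy": 0, "dz": -1, "roll": 0.5, "fingers": 1},
    {"dx": 0, "dy": 0, "dz": -0.8, "roll": 0, "fingers": 1},
    {"dx": 0.4, "dy": 0.1, "dz": 0, "roll": 0, "fingers": 1},
    {"dx": 0.8, "dy": 0.2, "dz": 0, "roll": 0, "fingers": 1},
    {"dx": 0.9, "dy": 0.25, "dz": 0, "roll": 0, "fingers": 1},
    {"dx": 0.9, "dy": 0.25, "dz": 0, "roll": 0, "fingers": 1},
    {"dx": 0.9, "dy": 0.25, "dz": 0, "roll": 0, "fingers": 1},
    {"dx": 0.9, "dy": 0.25, "dz": 0, "roll": 0, "fingers": 1},
    {"dx": 0.9, "dy": 0.25, "dz": 0, "roll": 0, "fingers": 1},
    {"dx": 0.8, "dy": 0.2, "dz": 0, "roll": 0, "fingers": 1},
    {"dx": 0.5, "dy": 0.1, "dz": 0, "roll": 0, "fingers": 1},
    {"dx": 0, "dy": 0, "dz": 0, "roll": 0, "fingers": 1},
    {"dx": 0, "dy": 0, "dz": 0, "roll": 0, "fingers": 1},
    {"dx": 0, "dy": 0, "dz": 0, "roll": 0, "fingers": 1},
  ],
)

```text
time: 8.02
tool_pos: [0.5821, 0.0658, 0.2919]
tcp_rot: [-1.817, -2.563, 0.001]
wrist_force: [-0.2, -0.2, -0.6]
width: 0.342
```

```bash
cat > face.py <<'E'
# wrist view: intake face plane, and centre from port/face outline; target in tool units
from h import *
import sys
from scipy.spatial.transform import Rotation as Ro
def face(n,guess=np.array([.5722,.1235,.2282]),n0=np.array([.1415,-.4037,.904])):
    c=cam(n); W=cloud(c); pix=c['pixels'].astype(int)
    d=np.linalg.norm(W-guess,axis=-1); m=(d<.06)&(np.abs((W-guess)@n0)<.008)&(pix.min(-1)>90)
    P=W[m]
    for _ in range(4):
        q=P.mean(0); nn=np.linalg.svd(P-q,full_matrices=False)[2][2]; nn*=np.sign(nn[2]); r=(P-q)@nn; P=P[np.abs(r)<max(.0015,1.5*r.std())]
    ey=np.cross(nn,[0,0,1]); 
    ey=np.cross([0,0,1],nn); ey/=np.linalg.norm(ey); ex=np.cross(ey,nn); s=np.sign(ex[2]); ex*=s; ey=np.cross(nn,ex)
    print(n,len(P),'n',nn.round(4),'tilt %.2f'%np.degrees(np.arccos(nn[2])),'yaw %.2f'%np.degrees(np.arctan2(nn[1],nn[0])),'plane offset at guess %.4f'%((q-guess)@nn),'res',r.std().round(5))
    return c,W,pix,q,nn,ex,ey
if __name__=='__main__':
    c,W,pix,q,nn,ex,ey=face('wrist'); save(sys.argv[1],c['pixels'])
    g=np.array([.5722,.1235,.2282]); g=g+nn*((q-g)@nn)
    print('guess px',proj(c,g))
    v,u=np.mgrid[:400,:640]; D=np.stack([(u-c['cx'])/c['fx'],(v-c['cy'])/c['fy'],np.ones((400,640))],-1)@c['R']; o=-c['R'].T@c['t']
    X=o+D*(((q-o)@nn)/(D@nn))[...,None]; a=(X-g)@ex; b=(X-g)@ey
    pm=(pix.max(-1)<75)&(np.abs(a)<.02)&(np.abs(b)<.03)
    L=np.c_[a[pm],b[pm]]*1000; print('port a,b mm',pm.sum(),L.min(0) if len(L) else '',L.max(0) if len(L) else '')
    f=(np.abs((W-q)@nn)<.003)&(np.abs(a)<.05)&(np.abs(b)<.06); L=np.c_[a[f],b[f]]*1000; print('face',np.percentile(L,.5,axis=0),np.percentile(L,99.5,axis=0))
E
python3 face.py f.png; python3 tilt.py - 165
```

```text
wrist 11863 n [ 0.1436 -0.406   0.9025] tilt 25.51 yaw -70.52 plane offset at guess 0.0005 res 0.00056
guess px (np.float64(335.0028245349033), np.float64(131.82876538333605))
port a,b mm 2228 [-13.10592304 -22.51528011] [12.45122077 20.2150798 ]
face [-35.58132233 -43.69186066] [35.44569406 41.59496813]
[0.5824 0.065  0.2921] [-1.819e+00 -2.561e+00  1.000e-03] [-0.5  -0.04 -1.97] [-0.04  0.01 -0.03] 0.34 8.12
n 4920
n 4684 tilt x(deg) 0.64 tilt y 0.07 z0 0.0064 ext [-0.0023 -0.0307  0.005 ] [0.0233 0.0317 0.0081] res 0.00058
```

View pics/f.png

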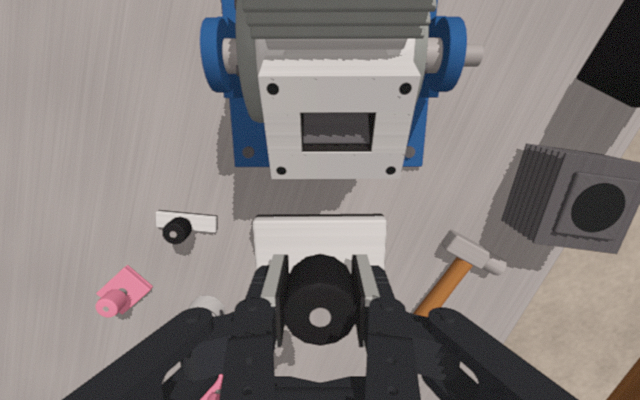

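Wrist view: the face spans about (265–418, 60–178) with the port at (303–375, 110–152). The pad is square below it at (255–385, 215–260). The refined face centre is (0.5733, 0.1237, 0.2287) with a tilt of 25.5°.

Request:
play_rows(
  rows=[
    {"dx": 0.5, "dy": 0.08, "dz": 0, "roll": 0, "fingers": 1},
    {"dx": 0.5, "dy": 0.08, "dz": 0, "roll": 0, "fingers": 1},
    {"dx": 0.4, "dy": 0.095, "dz": 0, "roll": 0, "fingers": 1},
    {"dx": 0, "dy": 0, "dz": 0.35, "roll": 0, "fingers": 1},
    {"dx": 0, "dy": 0, "dz": 0.35, "roll": 0, "fingers": 1},
    {"dx": 0, "dy": 0, "dz": 0, "roll": 0, "fingers": 1},
    {"dx": 0, "dy": 0, "dz": 0, "roll": 0, "fingers": 1},
  ],
  grip_force=20,
)

```text
time: 8.7
tool_pos: [0.5728, 0.1208, 0.2627]
tcp_rot: [-1.818, -2.559, 0.004]
wrist_force: [-0.2, 0.3, -1.3]
width: 0.349
```

Request:
play_rows(
  rows=[
    {"dx": 0, "dy": 0.01, "dz": 0.05, "roll": 0, "fingers": 1},
    {"dx": 0, "dy": 0.01, "dz": 0.05, "roll": 0, "fingers": 1},
    {"dx": 0, "dy": 0, "dz": 0.05, "roll": 0, "fingers": 1},
    {"dx": 0, "dy": 0, "dz": 0.03, "roll": 0, "fingers": 1},
    {"dx": 0, "dy": 0, "dz": 0, "roll": 0, "fingers": 1},
  ],
)

```text
time: 9.12
tool_pos: [0.5743, 0.1224, 0.2572]
tcp_rot: [-1.818, -2.562, 0.0]
wrist_force: [-0.1, 0.9, -1.1]
width: 0.343
```

Request:
play_rows(
  rows=[
    {"dx": 0, "dy": 0, "dz": 0.03, "roll": 0, "fingers": 1},
    {"dx": 0, "dy": 0, "dz": 0.03, "roll": 0, "fingers": 1},
    {"dx": 0, "dy": 0, "dz": 0, "roll": 0, "fingers": 1},
  ],
)

```text
time: 9.37
tool_pos: [0.5747, 0.1224, 0.2558]
tcp_rot: [1.817, 2.561, 0.001]
wrist_force: [-0.7, -1.4, 1.9]
width: 0.346
```

Request:
play_rows(
  rows=[
    {"dx": -0.03, "dy": 0, "dz": 0.04, "roll": 0, "fingers": 1},
    {"dx": -0.03, "dy": 0, "dz": 0.04, "roll": 0, "fingers": 1},
    {"dx": 0, "dy": 0, "dz": 0, "roll": 0, "fingers": 1},
  ],
)

```text
time: 9.62
tool_pos: [0.5761, 0.1202, 0.2537]
tcp_rot: [1.817, 2.56, 0.003]
wrist_force: [-2.1, -0.8, 7.2]
width: 0.345
```

```bash
python3 tilt.py - 165
```

```text
[0.5761 0.1202 0.2538] [1.817 2.56  0.003] [-1.09 -0.6   5.76] [-0.07  0.31  0.01] 0.346 9.67
n 12310
n 6841 tilt x(deg) 19.81 tilt y -0.00 z0 0.0008 ext [ 0.0025 -0.0397  0.0035] [0.0397 0.0396 0.0181] res 0.00175
```

```bash
sed -i 's/^m=(np.abs(L\[...,0\])<.045)&(np.abs(L\[...,1\])<.04)/m=(np.abs(L[...,0]-.009)<.013)\&(np.abs(L[...,1])<.029)/' tilt.py; python3 tilt.py - 150
```

```text
[0.576  0.1202 0.2538] [1.817 2.56  0.003] [-1.52 -1.73  6.28] [-0.14  0.3   0.03] 0.346 9.72
n 3813
n 3696 tilt x(deg) -3.63 tilt y 0.11 z0 0.0060 ext [-0.0012 -0.0284  0.0033] [0.0217 0.0285 0.0074] res 0.00054
```

Request:
play_rows(
  rows=[
    {"dx": -0.04, "dy": 0, "dz": 0.04, "roll": 0, "fingers": 1},
    {"dx": -0.04, "dy": 0, "dz": 0.04, "roll": 0, "fingers": 1},
    {"dx": 0, "dy": 0, "dz": 0, "roll": 0, "fingers": 1},
  ],
)

```text
time: 9.97
tool_pos: [0.5774, 0.117, 0.2507]
tcp_rot: [1.816, 2.56, 0.004]
wrist_force: [-0.6, -1.9, 7.7]
width: 0.343
```

```bash
python3 tilt.py - 150
```

```text
[0.5774 0.1171 0.2507] [1.816 2.56  0.004] [-1.01 -2.31  6.67] [-0.09  0.25  0.02] 0.34 10.02
n 3524
n 3411 tilt x(deg) -8.80 tilt y 0.08 z0 0.0057 ext [-0.002  -0.0287  0.001 ] [0.0217 0.0286 0.007 ] res 0.00053
```

Request:
play_rows(
  rows=[
    {"dx": -0.04, "dy": 0, "dz": 0.04, "roll": 0, "fingers": 1},
    {"dx": -0.04, "dy": 0, "dz": 0.04, "roll": 0, "fingers": 1},
    {"dx": -0.04, "dy": 0, "dz": 0.04, "roll": 0, "fingers": 1},
    {"dx": 0, "dy": 0, "dz": 0, "roll": 0, "fingers": 1},
  ],
)

```text
time: 10.35
tool_pos: [0.579, 0.1126, 0.2455]
tcp_rot: [1.817, 2.56, 0.004]
wrist_force: [-0.1, -1.8, 5.7]
width: 0.343
```

```bash
python3 tilt.py - 150
```

```text
[0.579  0.1127 0.2455] [1.817 2.56  0.004] [ 0.05 -1.82  5.27] [ 0.    0.1  -0.04] 0.343 10.4
n 3102
n 3020 tilt x(deg) -16.93 tilt y 0.14 z0 0.0057 ext [-0.001  -0.0285 -0.002 ] [0.0216 0.0285 0.007 ] res 0.00048
```

Request:
play_rows(
  rows=[
    {"dx": -0.04, "dy": 0, "dz": 0.035, "roll": 0, "fingers": 1},
    {"dx": -0.04, "dy": 0, "dz": 0.035, "roll": 0, "fingers": 1},
    {"dx": -0.03, "dy": 0, "dz": 0.03, "roll": 0, "fingers": 1},
    {"dx": 0, "dy": 0, "dz": 0, "roll": 0, "fingers": 1},
  ],
)

```text
time: 10.73
tool_pos: [0.5805, 0.1087, 0.2413]
tcp_rot: [1.817, 2.56, 0.004]
wrist_force: [0.7, 0.5, 5.0]
width: 0.345
```

```bash
python3 tilt.py - 150
```

```text
[0.5805 0.1087 0.2413] [1.817 2.56  0.004] [1.   0.07 4.6 ] [ 0.06 -0.   -0.01] 0.341 10.78
n 2915
n 2787 tilt x(deg) -22.28 tilt y 0.19 z0 0.0062 ext [-0.0009 -0.0287 -0.0041] [0.0218 0.0286 0.0075] res 0.00047
```

Request:
play_rows(
  rows=[
    {"dx": -0.02, "dy": -0.03, "dz": 0.04, "roll": 0, "fingers": 1},
    {"dx": -0.02, "dy": -0.03, "dz": 0.04, "roll": 0, "fingers": 1},
    {"dx": 0, "dy": 0, "dz": 0, "roll": 0, "fingers": 1},
    {"dx": 0, "dy": 0, "dz": 0, "roll": 0, "fingers": 1},
  ],
)

```text
time: 11.12
tool_pos: [0.5799, 0.1061, 0.2388]
tcp_rot: [1.815, 2.558, 0.006]
wrist_force: [2.9, -1.0, 5.6]
width: 0.343
```

```bash
cat > chk.py <<'E'
from face import *
C=np.array([.5733,.1237,.2287]); 
c,W,pix,q,nn,ex,ey=face('wrist',C); print('plane off C %.4f'%((q-C)@nn))
s=bot.read_state(); T=s['tool_pos']; print(T.round(4),s['wrist_force'].round(2),s['torque'].round(2),round(s['width'],3),round(s['time'],2), 'force.n %.1f'%(s['wrist_force']@nn))
n0=np.array([.1436,-.406,.9025]); e2=np.array([-np.sin(np.radians(19.5)),np.cos(np.radians(19.5)),0]);e1=e2-n0*(e2@n0);e1/=np.linalg.norm(e1);e2=np.cross(n0,e1)
L=np.stack([(W-C)@e1,(W-C)@e2,(W-C)@n0],-1)
m=(np.abs(L[...,0])<.035)&(np.abs(L[...,1])<.042)&(L[...,2]>.0075)&(L[...,2]<.0165)&(pix.min(-1)>130)
P=L[m]
for _ in range(4):
    A=np.c_[P[:,:2],np.ones(len(P))]; k=np.linalg.lstsq(A,P[:,2],rcond=None)[0]; r=P[:,2]-A@k; P=P[np.abs(r)<max(.001,1.5*r.std())]
print('plate n',len(P),'slope a %.2f b %.2f deg'%tuple(np.degrees(np.arctan(k[:2]))),'height mid %.4f'%k[2],'res',r.std().round(5))
rr=cv2.minAreaRect((P[:,:2]*1000).astype(np.float32)); print('a %.1f..%.1f b %.1f..%.1f'%tuple(np.percentile(P[:,:2]*1000,[.5,99.5],axis=0).T.ravel()),rr)
t=[m.sum()]
if sys.argv[1]!='-': save(sys.argv[1],c['pixels'])
E
python3 tilt.py - 150; python3 chk.py g.png
```

```text
[0.5799 0.1061 0.2388] [1.815 2.558 0.006] [ 2.82 -1.65  4.81] [-0.11 -0.26  0.02] 0.344 11.17
n 2807
n 2630 tilt x(deg) -24.96 tilt y 0.28 z0 0.0064 ext [-0.0015 -0.0288 -0.005 ] [0.0217 0.0287 0.0081] res 0.00046
wrist 8077 n [ 0.1436 -0.404   0.9034] tilt 25.39 yaw -70.44 plane offset at guess 0.0000 res 0.00051
plane off C 0.0000
[0.5799 0.1061 0.2388] [ 3.02 -1.24  7.  ] [-0.05 -0.32  0.01] 0.341 11.22 force.n 7.3
plate n 6113 slope a -1.06 b -0.15 deg height mid 0.0113 res 0.00041
a -16.3..20.1 b -32.2..30.5 ((0.6622085571289062, -0.8077907562255859), (63.55945587158203, 39.9842643737793), 89.73465728759766)
```

View pics/g.png

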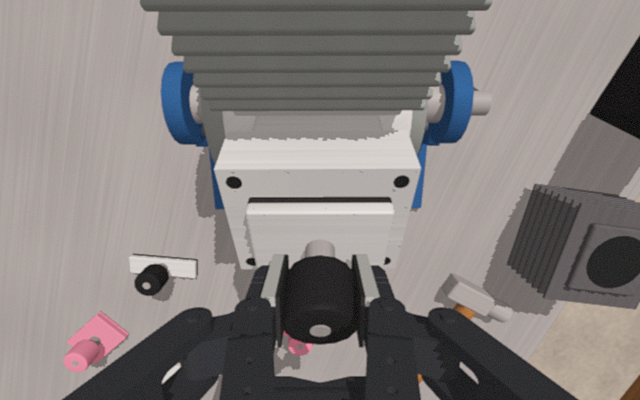

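The plate at (248–392, 203–265) sits nearly flush, about 1° off, but about 3.7 mm too far down-slope. I ease off along the normal, shift up-slope and press again.

Request:
play_rows(
  rows=[
    {"dx": -0.025, "dy": 0, "dz": -0.05, "roll": 0, "fingers": 1},
    {"dx": -0.025, "dy": 0, "dz": -0.05, "roll": 0, "fingers": 1},
    {"dx": 0, "dy": -0.02, "dz": 0, "roll": 0, "fingers": 1},
    {"dx": 0.045, "dy": 0, "dz": -0.02, "roll": 0, "fingers": 1},
    {"dx": 0.045, "dy": 0, "dz": -0.02, "roll": 0, "fingers": 1},
    {"dx": 0, "dy": 0, "dz": 0, "roll": 0, "fingers": 1},
    {"dx": 0, "dy": 0, "dz": 0, "roll": 0, "fingers": 1},
  ],
)

```text
time: 11.8
tool_pos: [0.5759, 0.1077, 0.2417]
tcp_rot: [-1.817, -2.562, 0.001]
wrist_force: [0.4, -0.8, -1.2]
width: 0.342
```

```bash
sed -i 's/<.0165/<.0205/' chk.py; python3 chk.py -
```

```text
wrist 6934 n [ 0.1432 -0.4045  0.9032] tilt 25.41 yaw -70.51 plane offset at guess 0.0000 res 0.0005
plane off C 0.0000
[0.576  0.1076 0.2418] [-0.07 -0.4  -1.14] [ 0.02 -0.01  0.01] 0.339 11.85 force.n -0.9
plate n 6000 slope a -1.92 b 0.17 deg height mid 0.0127 res 0.00041
a -12.6..23.4 b -28.9..33.6 ((4.960492134094238, 2.3903846740722656), (38.53356170654297, 63.601463317871094), 0.009421681985259056)
```

Request:
play_rows(
  rows=[
    {"dx": 0, "dy": 0.04, "dz": 0, "roll": 0, "fingers": 1},
    {"dx": 0.015, "dy": 0, "dz": 0.05, "roll": 0, "fingers": 1},
    {"dx": 0.01, "dy": 0, "dz": 0.05, "roll": 0, "fingers": 1},
    {"dx": 0.01, "dy": 0, "dz": 0.05, "roll": 0, "fingers": 1},
    {"dx": 0, "dy": 0, "dz": 0, "roll": 0, "fingers": 1},
    {"dx": 0, "dy": 0, "dz": 0, "roll": 0, "fingers": 1},
  ],
)

```text
time: 12.35
tool_pos: [0.5784, 0.1081, 0.2393]
tcp_rot: [1.816, 2.559, 0.001]
wrist_force: [-2.9, -5.5, 9.9]
width: 0.342
```

```bash
python3 chk.py -
```

```text
wrist 7191 n [ 0.1432 -0.4041  0.9034] tilt 25.39 yaw -70.49 plane offset at guess 0.0000 res 0.00051
plane off C 0.0000
[0.5783 0.1081 0.2393] [-3.33 -5.19 10.14] [-0.7   0.62  0.  ] 0.343 12.4 force.n 10.8
plate n 6057 slope a -0.29 b 0.02 deg height mid 0.0110 res 0.0004
a -14.1..22.7 b -31.3..31.3 ((3.2972640991210938, -0.050785064697265625), (39.82841110229492, 63.47665786743164), 0.028174299746751785)
```

Request:
play_rows(
  rows=[
    {"dx": 0, "dy": 0, "dz": 0, "roll": 0, "fingers": 1},
    {"dx": 0, "dy": 0, "dz": 0, "roll": 0, "fingers": 1},
    {"dx": 0, "dy": 0, "dz": 0, "roll": 0, "fingers": 1},
    {"dx": 0, "dy": 0, "dz": 0, "roll": 0, "fingers": 1},
    {"dx": 0, "dy": 0, "dz": 0, "roll": 0, "fingers": 1},
    {"dx": 0, "dy": 0, "dz": 0, "roll": 0, "fingers": 1},
    {"dx": 0, "dy": 0, "dz": 0, "roll": 0, "fingers": 1},
    {"dx": 0, "dy": 0, "dz": 0, "roll": 0, "fingers": 1},
  ],
)

```text
time: 13.07
tool_pos: [0.5783, 0.1081, 0.2393]
tcp_rot: [1.816, 2.559, 0.001]
wrist_force: [-3.8, -5.3, 11.0]
width: 0.342
```

```bash
python3 chk.py h.png
```

```text
wrist 7166 n [ 0.1431 -0.4042  0.9034] tilt 25.39 yaw -70.50 plane offset at guess 0.0000 res 0.00051
plane off C 0.0000
[0.5784 0.1081 0.2393] [-2.41 -4.7  10.24] [-0.64  0.59  0.04] 0.343 13.12 force.n 10.8
plate n 6050 slope a -0.41 b 0.03 deg height mid 0.0110 res 0.0004
a -14.2..22.7 b -31.3..31.3 ((3.345458984375, 0.01239776611328125), (63.621952056884766, 40.28752136230469), 89.45191955566406)
```

View pics/h.png

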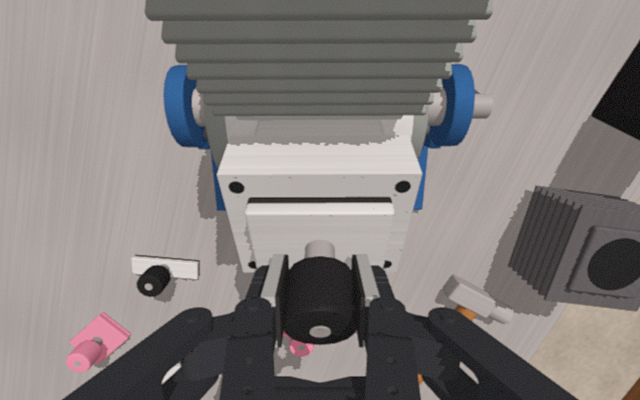

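The pad at (248–392, 203–265) lies flat and central on the face, steady at about 10.8 N. I'm handing in.

```bash
python3 -c "
from workcell import bot
print(bot.finish_job()); s=bot.read_state(); print(s['time'],s['tool_pos'],s['wrist_force'])"
```

```text
the job is handed in; nothing more can be done
None
the job is handed in; nothing more can be done
```

The wide pad is on the intake port, still gripped and pressed, and the job is handed in at about 13 s. I picked it up by its knob and carried it over. Since the tool itself cannot tilt, I swung it to the slope by touching its up-slope edge to the face and moving the knob down-slope. I then lifted it slightly, re-centred it and pressed it on again.

| Last check (wrist camera and wrist force) | Measured | Limit |
|---|---|---|
| Push along the face normal | about 10.8 N, steady over the last 0.7 s | 4 to 30 N |
| Flushness | about 0.4° (0.007 rad) | 0.045 rad |
| Off-centre along the slope | about 1 mm low | 6 mm |
| Off-centre along the long side | about 0 mm | 6 mm |
| Long sides in line | within about 0.5° (0.01 rad) | 0.14 rad |

The plate top stood 11.0 mm off the face, as it should when seated. The intake face's plane did not change between the before and after views.

Two attempts did not work first time. Tipping the pad on the bench failed because it simply lifted with the gripper, and the first press sat about 4 mm too far down-slope.

I did not re-measure the other pads, parts and tools at the end. No contact with any of them was noticed.

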